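Slide the round forming die into its quick-release shoe

TASK

Fit the round forming die into the die shoe: set its plate down on the open end of the shoe and slide it along the dovetail, fully home, until the sprung catch clicks up behind it. Let go of it there, and leave the square die where it stands.

Things in the scene. Friction and masses are not known exactly. Their poses are not given: they have to be found in the camera images.
- round_die: Round wooden block, 45 mm across, upright on the middle of a metal plate; all 60 mm high, about 0.28 kg. Plate 76 mm long (own x), 60 mm wide below (own y), 10 mm thick, long sides sloping in to 50 mm at the top (dovetail), corners cut 4 mm. Grip the block, straight-sided 15 to 50 mm above the underside. Origin: centre of the plate's underside, z up. Either end may lead into the shoe.
- square_die: The other die, to be left alone: the same metal plate (76 x 60 x 10 mm) with an upright square wooden block, 42 x 42 mm, 60 mm high in all. Origin: centre of the plate's underside. Beware at the back of the bench of a lever press, 0.38 m tall (x 0.57 to 0.81, y -0.12 to 0.00 in the world): swing round in front of it.
- die_shoe: Grey base fixed to the bench, deck 8 mm up; plates go in along own +x. Origin: on the bench under a home plate's centre (home: die origin at 0, 0, 8 mm; play x -2..1, y +-2, up 4 mm). 11 mm high overhanging rails x -34..48 mm, end stop at 39. Open deck x -132..-34, guide walls 11 mm high narrowing from 96 mm apart at -110 to 64. Set plate down centred at x -93, push 93 mm, underside within 2 mm of deck.
- catch (a joint): Bright steel wedge, 20 mm wide, in the middle of the shoe's deck. Ramp rises from shoe x -57 mm to 4.5 mm high at -42; its upright face at -40 stands behind a home plate. Value in m: 0 up, grows as pressed down (to 0.006); about 0.0045 under the sliding plate, back to 0 when the plate is past. The spring takes 2 to 4 N.
Not all that is in view belongs to the job. Leave any red look-alike of the round_die alone.

How it is judged (in metres and radians):
At the end, for the whole second after the job is handed in: The round die sits fully home in the shoe: its origin within 4 mm along and 5 mm across the shoe's seat and 4 to 14 mm above the bench (8 mm when flat on the deck), its long sides within 0.12 rad of the shoe's x, the catch up behind it (joint below 1.5 mm), at rest and released (x of round_die in the frame of die_shoe between -0.004 and 0.004 m and y of round_die in the frame of die_shoe between -0.005 and 0.005 m and z of round_die in the frame of die_shoe between 0.004 and 0.014 m and angle between the x axis of round_die and the x axis of die_shoe, either way round below 0.12 rad and value of joint catch below 0.0015 m and linear speed of round_die below 0.02 m/s); the robot touches nothing.
It fails at once if the square die is moved by more than 30 mm (distance of square_die from where it was at the start of the episode above 0.03 m).
It also fails if it takes over 43 s, if anything falls off the work surface, if the arm or the gripper's body presses on something with over 40 N, if the wrist force passes 120 N, or if a joint passes its speed limit or range.

ROBOT

A 7-joint arm with a two-finger parallel gripper is mounted at the origin on a cart in front of the work surface, level with it; the furniture and walls round the work are solid. World frame = base frame: x ahead of the robot, y to its left, z up, the work surface at z = 0. Lengths are in m, angles in degrees, forces in N, time in s.
With the tool pointing down it reaches from about 0.425 to 0.875 m from the base axis. Payload 4.7 kg.
Tool frame: the origin (TCP) lies midway between the tips of the shut fingers; the grasp point (between the pads) lies 19 mm behind it (env.tcp_to_grasp is the distance from the TCP to the grasp point, in m); z points along the fingers, x is the direction in which the jaws open and shut, and the axes are right-handed (so a half turn about z gives the same grasp; the last joint's range is limited). The gripper opens to 87 mm and grips with 3 to 60 N. Pads are 19 mm wide; open, the fingers measure 117 mm over their backs; the gripper's body (75 mm by 190 mm) begins 51 mm behind the grasp point.
Start: joints at [-63.707, 18.392, -4.016, 83.108, 1.295, 78.541, -3.26], TCP at [0.28, 0.587, 0.223] pointing down, gripper open.
Joint ranges: [-163.93, 163.93], [-17.29, 119.83], [-79.2, 71.16], [3.27, 140.29], [-89.18, 269.18], [5.43, 117.66], [-154.24, 154.24]. Speed limits (degrees/s): [147.25, 147.25, 180, 180, 180, 180, 180].

INTERFACE

Orientations are given as [roll, pitch, yaw] about the fixed x, y, z axes, in that order (R = Rz(yaw) Ry(pitch) Rx(roll)).
In Python, from cell import env, viewer gives the robot as it stands.
- The arm moves only by the shell command python3 -m pendant 'ROWS' [OPENING] [FORCE]. ROWS is JSON, a list of rows, each a list of 6 numbers: the shift along the tool's x, y, z each as a share of 0.1 m, from -1 to 1, then the turn, a rotation vector about the tool's x, y, z each as a share of 90 degrees, from -1 to 1. A call has exactly 8 rows; each row is the pose to reach, as a shift and turn from the pose commanded when the call began, along the tool's axes at that moment; what a row does not reach only later rows make up. A row lasts 1/8 s, in which the tool goes at most 62.5 mm and 10.7 degrees, less where a joint would pass 70% of its speed; a pose out of reach is approached as far as the arm can. A call with a number of a shift or a turn outside -1 to 1 is refused whole. A call with a gripper value outside its range is refused whole. OPENING is the finger opening in mm, from 0 to 87, set as the call begins (- or left out, the last holds). The fingers move at their own pace and stop on an object; FORCE is the grip in N (left out, the last holds). Time passes only in rows, so rows that repeat a pose let the fingers close, or fill a call up. It gives the time, the measured TCP pose, the force and the opening at its end, in the units of the state.
- env.get_obs(): the state, without advancing time (a new reading comes with each control period).
- viewer.read_camera(name): name is "scene" or "top" or "wrist"; returns a dict with "frame" (400x640x3 uint8, red, green, blue), "fx", "fy", "cx", "cy" (pixels), "k1" (the pictures are not rectified: a ray, as slopes to the right and down, at radius r is drawn at 1 + k1 r^2 times it, then the intrinsics apply), "view" (4x4, takes a point from world to camera coordinates); the wrist camera has in their place "hand_eye" (4x4, takes a point from camera to tool coordinates, whose origin is the TCP and whose axes are the tool frame's). Camera axes: x right, y down, z forward; pixel columns grow to the right and rows downward; lengths in m; the calibration is good to about 2 mm. A picture is of the moment at which its call begins: read the wrist's pose just before it. There is no depth.
- env.sign_off(): hands the job in, once; it reports no verdict.
The state is a dict: "time_s": time; "qpos": joint angles; "joint_velocities": joint speeds; "effort": joint torques, N m; "tool_pos": TCP position; "tool_rot": TCP orientation; "force": force on the tool from outside, world axes, zero at the start; "wrist_torque": the same for the moment, N m; "grip_width": finger opening in m.
Only numpy, scipy, OpenCV 4.12 (cv2) and the standard library are available. Lean on these libraries where they do the work, as an engineer would, in place of code of your own. Each camera call takes 0.05 s, during which the arm holds its last target.

## Working session

There is one attempt and no reset: what is moved stays moved. The work goes in short steps, Python scripts to look and compute and a shell command to move; the robot and the scene stay as the last step left them, time stands still between calls to the robot, and variables do not carry over. Pictures are saved under pics/ and viewed, and the job is handed in when it is done.

```bash
ls; mkdir -p pics; cat > h.py <<'E'
import numpy as np, cv2
from cell import env, viewer
from scipy.spatial.transform import Rotation as R
def cam(n):
    o=env.get_obs(); c=viewer.read_camera(n)
    if 'view' in c: T=np.linalg.inv(np.array(c['view']))
    else:
        W=np.eye(4); W[:3,:3]=R.from_euler('xyz',o['tool_rot'],degrees=True).as_matrix(); W[:3,3]=o['tool_pos']
        T=W@np.array(c['hand_eye'])
    c['T']=T; return c
def save(c,p): cv2.imwrite(p,np.ascontiguousarray(c['frame'][:,:,::-1]))
def ray(c,uv):
    uv=np.atleast_2d(np.array(uv,float))
    K=np.array([[c['fx'],0,c['cx']],[0,c['fy'],c['cy']],[0,0,1]])
    p=cv2.undistortPointsIter(uv[:,None],K,np.array([c['k1'],0,0,0.]),None,None,(3,100,1e-12))[:,0]
    d=np.c_[p,np.ones(len(p))]@c['T'][:3,:3].T
    return c['T'][:3,3],d/np.linalg.norm(d,axis=1)[:,None]
def plane(c,uv,z):
    o,d=ray(c,uv); return o+d*((z-o[2])/d[:,2])[:,None]
def proj(c,P):
    P=np.atleast_2d(P); V=np.linalg.inv(c['T']); q=P@V[:3,:3].T+V[:3,3]; s=q[:,:2]/q[:,2:]
    s=s*(1+c['k1']*(s**2).sum(1))[:,None]; return s*[c['fx'],c['fy']]+[c['cx'],c['cy']]
def tri(c1,u1,c2,u2):
    o1,d1=ray(c1,u1);o2,d2=ray(c2,u2);d1=d1[0];d2=d2[0]
    t=np.linalg.lstsq(np.c_[d1,-d2],o2-o1,rcond=None)[0]
    a=o1+t[0]*d1;b=o2+t[1]*d2; return (a+b)/2,np.linalg.norm(a-b)
E
python3 - <<'E'
from h import *
print(env.get_obs())
for n in ['scene','top','wrist']:
    c=cam(n); save(c,f'pics/{n}0.png'); print(n,c['fx'],c['k1'],c['T'].round(3).tolist())
E
```

```text
pics
{'time_s': 0.0, 'qpos': array([-63.70672146,  18.44035756,  -4.01504104,  83.17465018,
         1.29547068,  78.54088068,  -3.25893687]), 'joint_velocities': array([ 0.01725089,  0.03237976,  0.01722594, -0.06490676,  0.0536694 ,
       -0.08085784,  0.10679109]), 'effort': array([-7.37457549e-05, -4.91287887e+01, -4.03820481e-01, -3.12530994e+01,
       -6.38653035e-02,  4.40971262e-02,  1.84096075e-04]), 'tool_pos': array([0.2794983 , 0.58622649, 0.22144895]), 'tool_rot': array([1.79993649e+02, 1.10621069e-01, 6.45171511e+01]), 'force': array([-1.02992178, -0.37549313,  0.28587511]), 'wrist_torque': array([-0.04721608,  0.03176925, -0.02889313]), 'grip_width': 0.0871960180927566}
scene 486.543071356743 -0.04545426090825898 [[0.687, -0.394, 0.611, -0.164], [-0.727, -0.364, 0.583, -0.615], [-0.007, -0.844, -0.536, 0.614], [0.0, 0.0, 0.0, 1.0]]
top 392.2952124373957 -0.09747760642122995 [[-0.022, -0.991, 0.13, 0.355], [-0.999, 0.019, -0.031, -0.001], [0.028, -0.13, -0.991, 1.027], [0.0, 0.0, 0.0, 1.0]]
wrist 346.00397799304164 0.0002097378197848089 [[0.429, 0.876, 0.22, 0.219], [0.903, -0.415, -0.108, 0.614], [-0.003, 0.245, -0.97, 0.384], [0.0, 0.0, 0.0, 1.0]]
```

View pics/scene0.png

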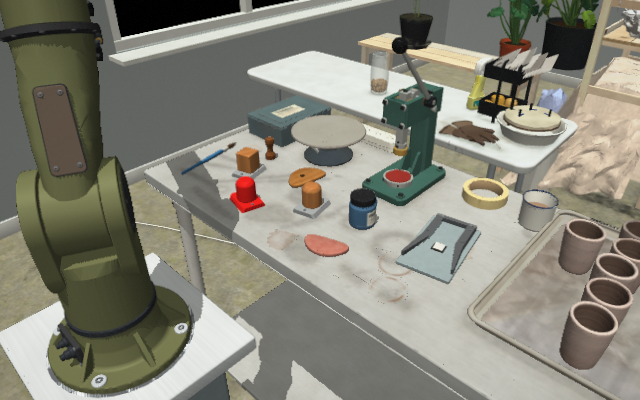

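View pics/top0.png

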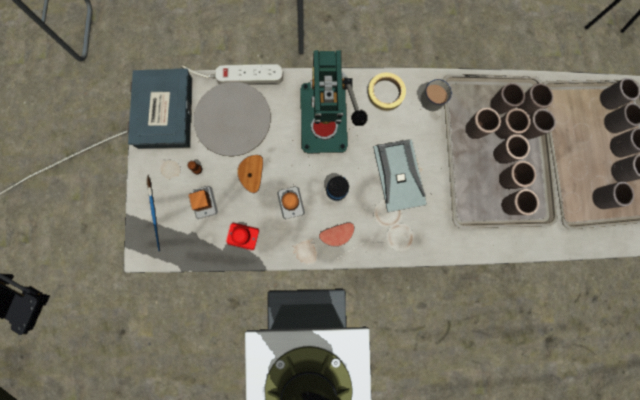

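View pics/wrist0.png

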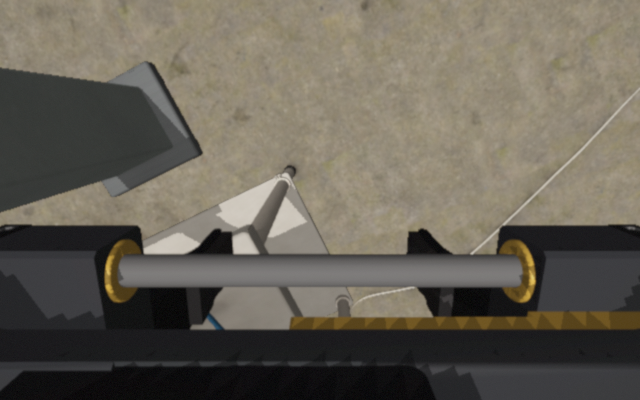

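Candidates for the round die are:
- The brown round block on a grey plate, at top (290,202) and scene (312,195). It is round, wooden and on metal, so I choose this one.
- The red look-alike, at top (242,236) and scene (246,192).
- The square die, at top (202,203) and scene (248,160).
- The dark jar, at top (337,187).
- The small brown knob, at top (194,167).

Next I'll check the choice in close crops.

```bash
python3 - <<'E'
from h import *
s=cv2.imread('pics/scene0.png');t=cv2.imread('pics/top0.png')
a=cv2.resize(t[170:240,255:355],(400,280),interpolation=cv2.INTER_CUBIC)
b=cv2.resize(t[130:220,355:445],(400,280*400//400+0),interpolation=cv2.INTER_CUBIC) if 0 else cv2.resize(t[130:220,360:450],(400,400),interpolation=cv2.INTER_CUBIC)
c=cv2.resize(s[165:225,280:350],(400,300),interpolation=cv2.INTER_CUBIC)
d=cv2.resize(s[205:285,390:490],(400,300),interpolation=cv2.INTER_CUBIC)
o=np.zeros((600,800,3),np.uint8)
o[:280,:400]=a; o[300:,:400]=c; o[:290,400:]=cv2.resize(b,(400,290)); o[300:,400:]=d
cv2.imwrite('pics/crop1.png',o)
E
```

```text
(no output)
```

View pics/crop1.png

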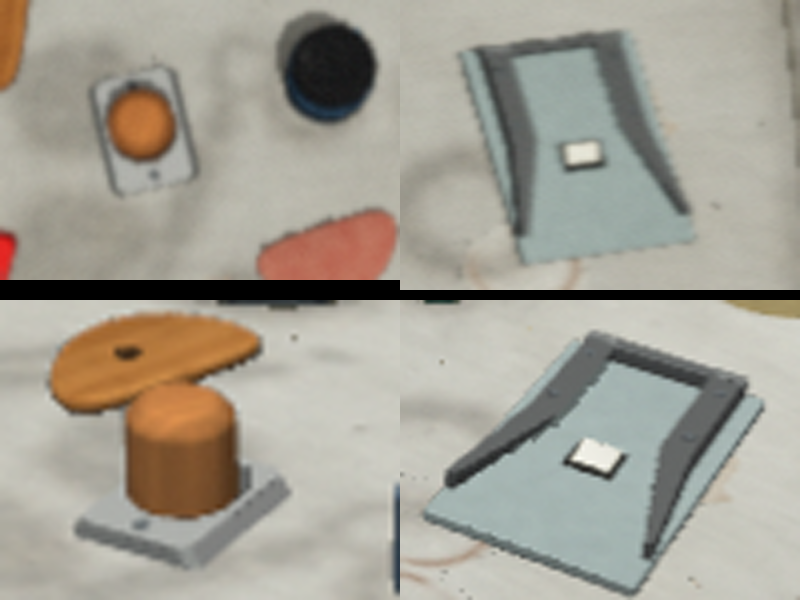

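The crops confirm the choice: an upright brown round block on a bevelled grey plate, centred at about top (290,202). The shoe's open end faces the robot, with the catch at about top (401,178). Now I'll measure.

```bash
cat > m.py <<'E'
from h import *
C={n:cam(n) for n in ['scene','top']}
def mask(c,box,f):
    h=cv2.cvtColor(np.ascontiguousarray(c['frame']),cv2.COLOR_RGB2HSV).astype(int)
    m=f(h[...,0],h[...,1],h[...,2]).astype(np.uint8)
    k=np.zeros_like(m); x0,y0,x1,y1=box; k[y0:y1,x0:x1]=m[y0:y1,x0:x1]; return k
def big(m):
    cs,_=cv2.findContours(m,cv2.RETR_EXTERNAL,cv2.CHAIN_APPROX_NONE); return max(cs,key=cv2.contourArea)
E
python3 - <<'E'
from m import *
s,t=C['scene'],C['top']
f=lambda h,S,v:(S>110)&(h<25)
for c,b in((t,(272,180,305,225)),(s,(295,178,328,212))):
    k=big(mask(c,b,f)); print('block',cv2.boundingRect(k),cv2.minEnclosingCircle(k),cv2.contourArea(k))
# plate in top : not bench : print pixel hsv
h=cv2.cvtColor(np.ascontiguousarray(t['frame']),cv2.COLOR_RGB2HSV)
for p in((290,217),(290,225),(283,192),(262,190),(400,150),(405,200),(401,178),(384,165)): print(p,h[p[1],p[0]])
f=lambda h,S,v:(h>75)&(h<110)&(S>25)
k=big(mask(t,(365,130,435,220),f)|mask(t,(365,130,435,220),lambda h,S,v:v<110)); a=cv2.approxPolyDP(cv2.convexHull(k),3,True)[:,0]; print(a.tolist()); print((plane(t,a,.008)).round(4).tolist())
k=big(mask(s,(395,205,490,285),f)|mask(s,(395,205,490,285),lambda h,S,v:v<110)); a=cv2.approxPolyDP(cv2.convexHull(k),3,True)[:,0]; print(a.tolist()); print((plane(s,a,.008)).round(4).tolist())
for c,b in((t,(392,168,410,188)),(s,(425,235,455,258))):
    m=mask(c,b,lambda h,S,v:(v>205)&(S<40)); M=cv2.moments(m,True); p=[M['m10']/M['m00'],M['m01']/M['m00']]; print('catch',p,M['m00'],plane(c,p,.01).round(4))
E
```

```text
block (282, 192, 17, 18) ((290.0, 200.5), 8.732224464416504) 205.0
block (295, 178, 27, 30) ((306.7745056152344, 191.77450561523438), 18.121257781982422) 532.5
(290, 217) [ 30  14 164]
(290, 225) [ 22  24 162]
(283, 192) [ 30  10 126]
(262, 190) [ 23  26 156]
(400, 150) [ 81  24 168]
(405, 200) [ 77  21 170]
(401, 178) [ 28  17 227]
(384, 165) [60  8 92]
[[408, 141], [424, 195], [386, 203], [377, 145]]
[[0.6402, -0.2834, 0.008], [0.4918, -0.3185, 0.008], [0.4724, -0.215, 0.008], [0.6299, -0.198, 0.008]]
[[437, 215], [476, 227], [452, 273], [401, 253]]
[[0.631, -0.1962, 0.008], [0.6488, -0.2804, 0.008], [0.4888, -0.3184, 0.008], [0.4722, -0.2148, 0.008]]
catch [400.41379310344826, 176.93103448275863] 29.0 [[ 0.5412 -0.2566  0.01  ]]
catch [438.69354838709677, 245.6451612903226] 62.0 [[ 0.5394 -0.2576  0.01  ]]
```

```bash
python3 - <<'E'
from m import *
s,t=C['scene'],C['top']
f=lambda h,S,v:((h>60)&(h<115)&(S>14))|(v<115)
for c,b,Z in((t,(368,130,435,216),.008),(s,(395,205,490,285),.008)):
    m=mask(c,b,f); m=cv2.morphologyEx(m,cv2.MORPH_CLOSE,np.ones((3,3))); k=big(m); a=cv2.approxPolyDP(cv2.convexHull(k),2.5,True)[:,0]; print(a.tolist()); print((plane(c,a,Z)).round(4).tolist())
# block: vertical-axis estimate
f=lambda h,S,v:(S>110)&(h<25)
m=mask(s,(299,176,328,215),f); m=cv2.morphologyEx(m,cv2.MORPH_OPEN,np.ones((3,3)))
for y in range(178,214,2):
    x=np.where(m[y])[0]; print(y,(x.min(),x.max()) if len(x) else None,end=' ')
# plate in top
g=t['frame'].astype(int); print()
b=(270,178,312,226)
m=mask(t,b,lambda h,S,v:((S<17)|((S>110)&(h<25))|(v<125))); k=big(cv2.morphologyEx(m,cv2.MORPH_OPEN,np.ones((3,3)))); print(cv2.minAreaRect(k)); bx=cv2.boxPoints(cv2.minAreaRect(k)); P=plane(t,bx,.005); print(P.round(4).tolist(), P.mean(0)); 
print('blockcentre top', plane(t,(290.5,201),.045))
o=cv2.resize(m[b[1]:b[3],b[0]:b[2]]*255,None,fx=8,fy=8,interpolation=0)
im=cv2.resize(t['frame'][b[1]:b[3],b[0]:b[2],::-1],None,fx=8,fy=8,interpolation=0); cv2.imwrite('pics/pm.png',np.hstack([cv2.cvtColor(o,cv2.COLOR_GRAY2BGR),im]))
E
```

```text
[[410, 140], [425, 204], [388, 210], [374, 146]]
[[0.643, -0.2891, 0.008], [0.4677, -0.3198, 0.008], [0.4537, -0.2195, 0.008], [0.6272, -0.1897, 0.008]]
[[437, 215], [466, 223], [480, 232], [447, 283], [396, 263], [402, 250]]
[[0.631, -0.1962, 0.008], [0.6473, -0.2576, 0.008], [0.6386, -0.2951, 0.008], [0.4591, -0.3259, 0.008], [0.4414, -0.2254, 0.008], [0.4811, -0.2108, 0.008]]
178 (np.int64(299), np.int64(318)) 180 (np.int64(299), np.int64(314)) 182 (np.int64(299), np.int64(314)) 184 (np.int64(299), np.int64(318)) 186 (np.int64(302), np.int64(320)) 188 (np.int64(302), np.int64(320)) 190 (np.int64(302), np.int64(320)) 192 (np.int64(302), np.int64(320)) 194 (np.int64(302), np.int64(320)) 196 (np.int64(302), np.int64(320)) 198 (np.int64(302), np.int64(320)) 200 (np.int64(302), np.int64(321)) 202 (np.int64(303), np.int64(321)) 204 (np.int64(303), np.int64(320)) 206 (np.int64(305), np.int64(318)) 208 None 210 None 212 None 
((290.44122314453125, 202.2647247314453), (29.831880569458008, 23.040882110595703), 75.96376037597656)
[[0.5111, 0.0749, 0.005], [0.525, 0.0159, 0.005], [0.448, -0.0017, 0.005], [0.4346, 0.0568, 0.005]] [0.47968115 0.03649134 0.005     ]
blockcentre top [[0.47783388 0.03482804 0.045     ]]
```

View pics/pm.png

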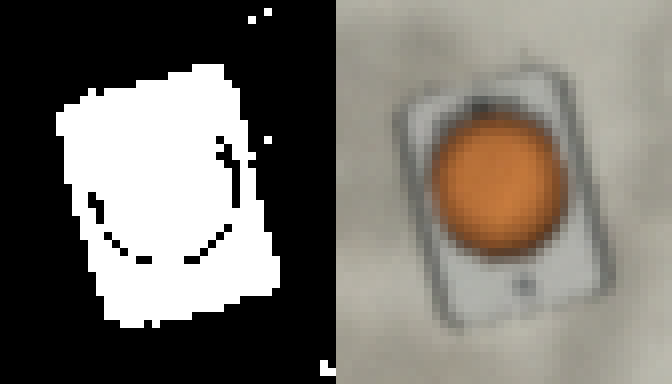

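```bash
python3 -m pendant '[[-0.1,0.1,0,0,0,0],[-0.25,0.25,0,0,0,0],[-0.4,0.4,0,0,0,0],[-0.55,0.55,0,0,0,0],[-0.7,0.7,0,0,0,0],[-0.85,0.85,0,0,0,0],[-0.95,0.95,0,0,0,0],[-1,1,0,0,0,0]]' 87; python3 -m pendant '[[-0.12,0.12,0,0,0,0],[-0.25,0.25,0,0,0,0],[-0.4,0.4,0,0,0,0],[-0.55,0.55,0,0,0,0],[-0.7,0.7,0,0,0,0],[-0.85,0.85,0,0,0,0],[-0.95,0.95,0,0,0,0],[-1,1,0,0,0,0]]'
```

```text
time_s: 1.35
tool_pos: [0.3274, 0.4526, 0.2227]
tool_rot: [180.0, -0.0, 64.5]
force: [0.0, -0.4, -0.9]
grip_width: 0.087
time_s: 2.35
tool_pos: [0.3746, 0.3193, 0.2227]
tool_rot: [-180.0, -0.0, 64.5]
force: [0.6, -0.8, -0.1]
grip_width: 0.0868
```

```bash
python3 -m pendant '[[-0.12,0.12,0,0,0,0],[-0.25,0.25,0,0,0,0],[-0.4,0.4,0,0,0,0],[-0.55,0.55,0,0,0,0],[-0.7,0.7,0,0,0,0],[-0.85,0.85,0,0,0,0],[-0.95,0.95,0,0,0,0],[-1,1,0,0,0,0]]'; python3 -m pendant '[[-0.12,0.12,0,0,0,-0.06],[-0.25,0.25,0,0,0,-0.12],[-0.4,0.4,0,0,0,-0.18],[-0.55,0.55,0,0,0,-0.24],[-0.7,0.7,0,0,0,-0.3],[-0.85,0.85,0,0,0,-0.37],[-1,1,0,0,0,-0.43],[-1,1,0,0,0,-0.43]]'
python3 - <<'E'
from h import *
c=cam('wrist'); save(c,'pics/w1.png'); o=env.get_obs(); print(o['tool_pos'],o['tool_rot'],c['T'][:3,3]); np.savez('w1.npz',T=c['T'])
E
```

```text
time_s: 3.35
tool_pos: [0.4217, 0.186, 0.2226]
tool_rot: [-180.0, -0.0, 64.5]
force: [-0.0, 0.4, 0.2]
grip_width: 0.0871
time_s: 4.35
tool_pos: [0.469, 0.0526, 0.2226]
tool_rot: [180.0, 0.0, 103.0]
force: [-0.5, -0.7, 0.3]
grip_width: 0.087
[0.4685745  0.05398428 0.22251893] [-1.79995603e+02 -3.69761016e-02  1.03086665e+02] [0.40339013 0.03680599 0.38483021]
```

View pics/w1.png

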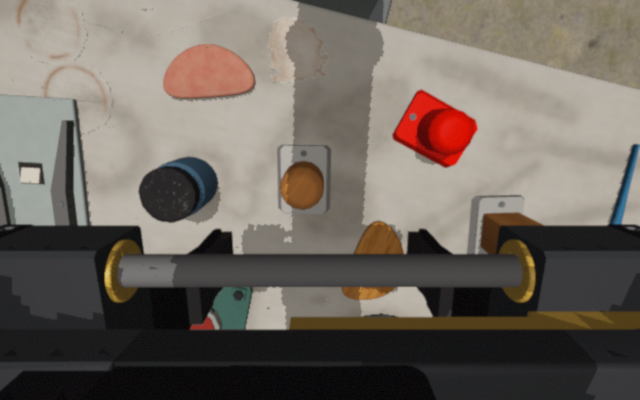

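The wrist view shows the round die's plate spanning about (279–329, 146–213), squared up with the tool, and the block's dome at (303,185). The red look-alike is at (440,130) and the square die at (510,230).

```bash
python3 - <<'E'
from m import *
c=cam('wrist')
hsv=cv2.cvtColor(np.ascontiguousarray(c['frame']),cv2.COLOR_RGB2HSV)
m=mask(c,(265,135,345,222),lambda h,S,v:(S>100)&(h<25)&(v>60)); m=cv2.morphologyEx(m,cv2.MORPH_OPEN,np.ones((3,3)));k=big(m); print(cv2.boundingRect(k))
kb=k
im=cv2.resize(np.ascontiguousarray(c['frame'][130:225,260:350,::-1]),None,fx=6,fy=6,interpolation=cv2.INTER_CUBIC); cv2.imwrite('pics/w1c.png',im)
m=mask(c,(265,135,345,222),lambda h,S,v:(S<18)|((S>100)&(h<25)&(v>60))); m=cv2.morphologyEx(m,cv2.MORPH_OPEN,np.ones((3,3)));k=big(m); r=cv2.minAreaRect(k);print(r)
P=plane(c,cv2.boxPoints(r),.005); print(P.round(4).tolist(),P.mean(0))
# dome outline in wrist & top: two-view triangulation of block centre 
(u,v),rr=cv2.minEnclosingCircle(kb); print(u,v,rr)
t=C['top']; kt=big(mask(t,(272,180,305,225),lambda h,S,v:(S>110)&(h<25))); (a,b),_=cv2.minEnclosingCircle(kt)
print('wrist+top',tri(c,(u,v),t,(a+.5,b+.5)), a,b)
s=C['scene']; print('scene+wrist block mid',tri(c,(u,v),s,(311.3,195)))
for z in(.03,.045,.055): print(z,plane(c,(u,v),z),plane(t,(a+.5,b+.5),z))
# plate corner height from two views
E
```

```text
(278, 162, 43, 47)
((299.0, 185.0), (46.0, 42.0), 90.0)
[[0.4648, 0.0063, 0.005], [0.4541, 0.0513, 0.005], [0.5053, 0.0634, 0.005], [0.5163, 0.0169, 0.005]] [0.48512433 0.03447856 0.005     ]
299.5 185.0 23.585052490234375Traceback (most recent call last):
  File "<stdin>", line 11, in <module>
  File "m.py", line 8, in big
    cs,_=cv2.findContours(m,cv2.RETR_EXTERNAL,cv2.CHAIN_APPROX_NONE); return max(cs,key=cv2.contourArea)
                                                                             ~~~^^^^^^^^^^^^^^^^^^^^^^^^
ValueError: max() iterable argument is empty
```

View pics/w1c.png

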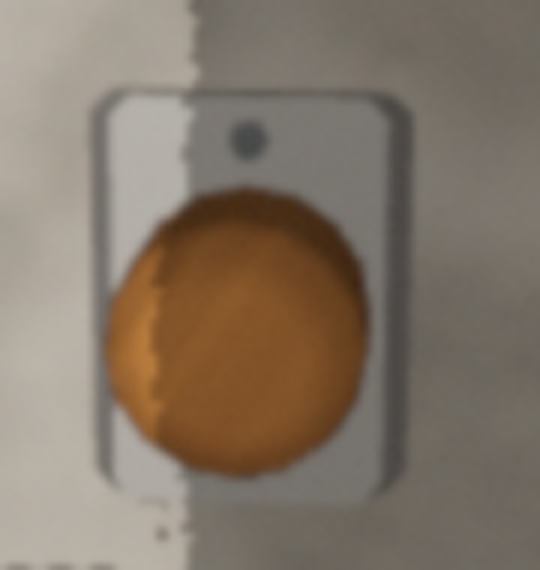

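```bash
python3 - <<'E'
from h import *
w=cam('wrist'); t=viewer.read_camera('top'); t['T']=np.linalg.inv(t['view'])
s=viewer.read_camera('scene'); s['T']=np.linalg.inv(s['view'])
print('hole w+t',tri(w,(301.2,153.3),t,(293.3,213.4)))
# hole in scene crop (140,523)-> 280+140*70/400, 165+(523-300)*60/300
hs=(280+140*70/400,165+(523-300)*60/300); print('hole w+s',hs,tri(w,(301.2,153.3),s,hs))
n=plane(w,(301.8,144.7),0)[0]; f=plane(w,(301.8,213.8),.01)[0]; print('near',n,'far',f,'mid',(n+f)/2,np.linalg.norm((f-n)[:2]))
print('width',plane(w,[(275.3,180),(328.3,180)],0))
print('dome w+t',tri(w,(299.7,185.2),t,(290.5,201)))
print('base z check', proj(w,[[.48,.0355,0]]))
o=env.get_obs();print(o['time_s'],o['tool_pos'],o['tool_rot'])
E
```

```text
hole w+t (array([0.44961654, 0.02921888, 0.00693695]), np.float64(0.0006224319106623182))
hole w+s (304.5, 209.6) (array([0.44914539, 0.029078  , 0.00898965]), np.float64(0.0001453052480437491))
near [0.4408105  0.02746909 0.        ] far [0.51526782 0.04469462 0.01      ] mid [0.47803916 0.03608186 0.005     ] 0.07642389209844279
width [[0.4863498  0.00698765 0.        ]
 [0.47249266 0.06527919 0.        ]]
dome w+t (array([0.48009016, 0.03543568, 0.02672807]), np.float64(0.00011861987575086081))
base z check [[301.14046323 180.36241189]]
4.7 [0.46848212 0.05442369 0.22253136] [-1.79999604e+02 -8.15448225e-03  1.03272502e+02]
```

```bash
python3 - <<'E'
from h import *
t=viewer.read_camera('top'); t['T']=np.linalg.inv(t['view'])
w=cam('wrist'); p,e=tri(w,(171,194),t,(336.5,187)); print('jar top',p,e, plane(w,[(140,194),(200,194)],p[2]))
E
python3 -m pendant '[[-0.05,0.02,0.1,0,0,0],[-0.1,0.03,0.2,0,0,0],[-0.15,0.05,0.35,0,0,0],[-0.2,0.06,0.5,0,0,0],[-0.2,0.06,0.65,0,0,0],[-0.2,0.06,0.8,0,0,0],[-0.2,0.06,0.95,0,0,0],[-0.2,0.06,1,0,0,0]]' 87
python3 - <<'E'
from h import *
w=cam('wrist'); save(w,'pics/w2.png'); o=env.get_obs();print(o['time_s'],o['tool_pos'],o['tool_rot'])
E
```

```text
jar top [ 0.50739699 -0.08032997  0.06932766] 0.0004017306152340031 [[ 0.51393466 -0.10868184  0.06932766]
 [ 0.5009354  -0.05399118  0.06932766]]
time_s: 5.8
tool_pos: [0.4784, 0.0355, 0.1213]
tool_rot: [-179.9, 0.0, 103.2]
force: [-0.0, -0.3, -0.2]
grip_width: 0.087
5.85 [0.47839468 0.03548071 0.12126134] [-1.79899584e+02  7.53085049e-03  1.03227218e+02]
```

View pics/w2.png

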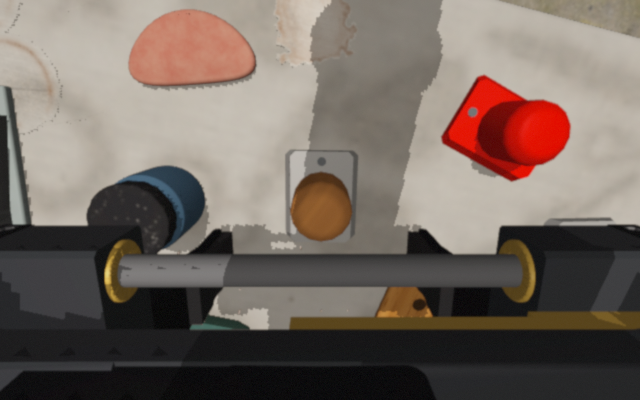

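The jar's top stands at 69 mm, below the gripper body, which will be at about 91 mm. The die (column 321) is centred between the fingers (233 to 408), so I'll descend and grip.

```bash
python3 -m pendant '[[0,0,0.1,0,0,0],[0,0,0.25,0,0,0],[0,0,0.4,0,0,0],[0,0,0.55,0,0,0],[0,0,0.7,0,0,0],[0,0,0.85,0,0,0],[0,0,0.95,0,0,0],[0,0,1,0,0,0]]' 87; python3 -m pendant '[[0,0,0,0,0,0],[0,0,0,0,0,0],[0,0,0,0,0,0],[0,0,0,0,0,0],[0,0,0,0,0,0],[0,0,0,0,0,0],[0,0,0,0,0,0],[0,0,0,0,0,0]]' 40 35
```

```text
time_s: 6.85
tool_pos: [0.4789, 0.0354, 0.0218]
tool_rot: [-180.0, 0.0, 103.2]
force: [-0.5, 0.4, -0.6]
grip_width: 0.0869
time_s: 7.85
tool_pos: [0.4791, 0.0359, 0.0227]
tool_rot: [180.0, -0.0, 103.2]
force: [-1.3, 1.2, 2.1]
grip_width: 0.0435
```

```bash
python3 -m pendant '[[0,0,-0.1,0,0,0],[0,0,-0.25,0,0,0],[0,0,-0.4,0,0,0],[0,0,-0.55,0,0,0],[0,0,-0.7,0,0,0],[0,0,-0.85,0,0,0],[0,0,-0.95,0,0,0],[0,0,-1,0,0,0]]'; python3 -m pendant '[[-0.1,-0.02,0,0,0,0],[-0.25,-0.04,0,0,0,0],[-0.4,-0.07,0,0,0,0],[-0.55,-0.09,0,0,0,0],[-0.7,-0.12,0,0,0,0],[-0.85,-0.14,0,0,0,0],[-0.95,-0.16,0,0,0,0],[-1,-0.17,0,0,0,0]]'; python3 -m pendant '[[-0.1,-0.02,0,0,0,0],[-0.25,-0.04,0,0,0,0],[-0.4,-0.07,0,0,0,0],[-0.55,-0.09,0,0,0,0],[-0.7,-0.12,0,0,0,0],[-0.85,-0.14,0,0,0,0],[-0.95,-0.16,0,0,0,0],[-1,-0.17,0,0,0,0]]'
python3 - <<'E'
from h import *
for n in ['wrist','scene']:
    w=cam(n); save(w,f'pics/{n}3.png'); o=env.get_obs();print(o['time_s'],o['tool_pos'],o['tool_rot'],o['grip_width'],o['force'])
E
```

```text
time_s: 8.85
tool_pos: [0.4794, 0.0356, 0.1233]
tool_rot: [180.0, -0.0, 103.2]
force: [-0.1, -0.0, -2.1]
grip_width: 0.0431
time_s: 9.85
tool_pos: [0.4854, -0.0664, 0.1225]
tool_rot: [-180.0, -0.0, 103.2]
force: [-0.5, -0.3, -2.5]
grip_width: 0.0432
time_s: 10.85
tool_pos: [0.4916, -0.1678, 0.1225]
tool_rot: [-180.0, 0.0, 103.2]
force: [-0.7, 0.7, -2.6]
grip_width: 0.0435
10.9 [ 0.49162104 -0.16818731  0.12255481] [-1.79995175e+02  2.50442974e-02  1.03154868e+02] 0.043133070799903556 [ 0.78876489 -0.67360712 -2.25171918]
10.95 [ 0.49161308 -0.16751935  0.12250168] [-1.79990812e+02  4.29727255e-03  1.03173847e+02] 0.04321658907104527 [-0.08638657 -0.6016099  -2.2651432 ]
```

View pics/wrist3.png

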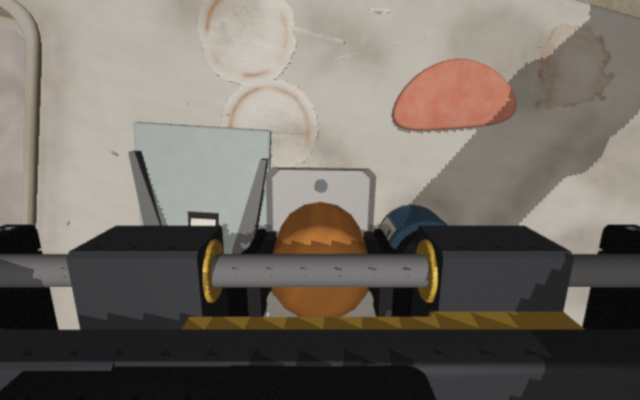

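View pics/scene3.png

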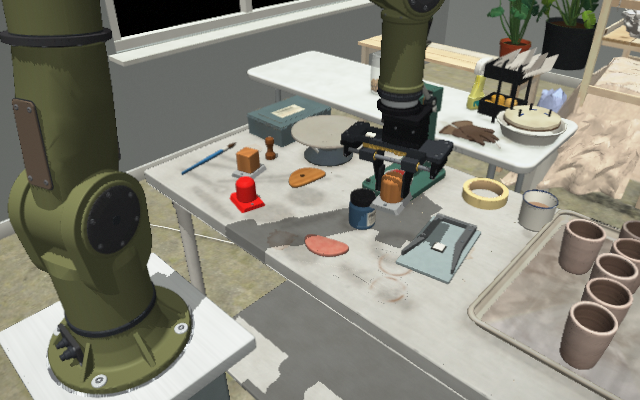

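The wrist view shows the die held level, with its near plate edge at row 169. The shoe's front corners are at about (134,122) and (271,131), with the catch at (203,218). I'll crop in to refine those.

```bash
python3 - <<'E'
import cv2,numpy as np
w=cv2.imread('pics/wrist3.png');s=cv2.imread('pics/scene3.png')
a=cv2.resize(w[110:240,120:390],(800,385),interpolation=cv2.INTER_CUBIC)
cv2.imwrite('pics/c3.png',a)
b=cv2.resize(s[205:290,390:490],(800,600),interpolation=cv2.INTER_CUBIC) #8x, 7.06y
cv2.imwrite('pics/c3s.png',b)
E
```

```text
(no output)
```

View pics/c3.png

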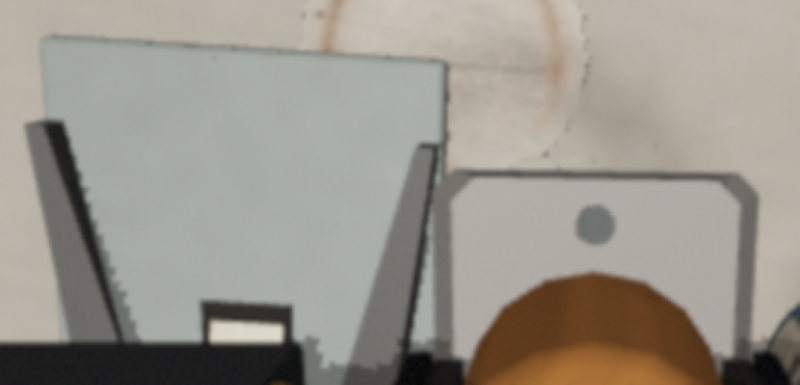

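View pics/c3s.png

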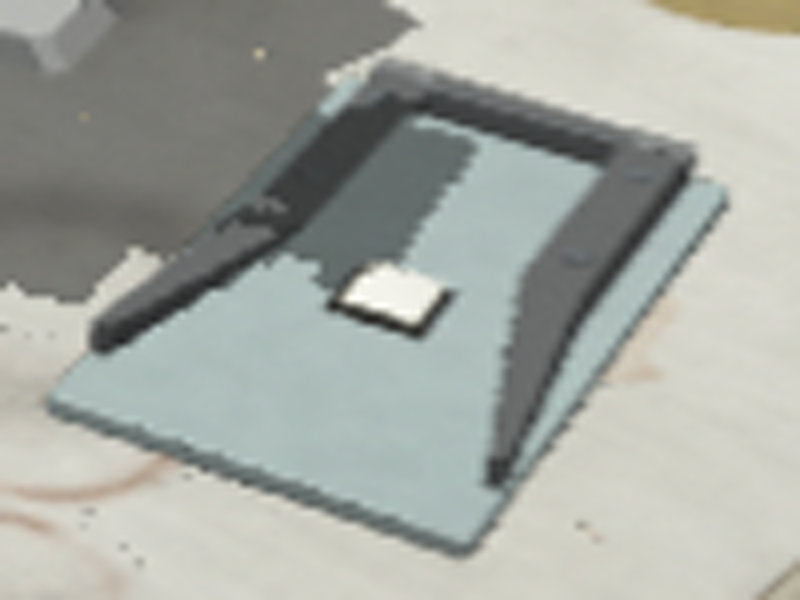

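```bash
python3 - <<'E'
from h import *
w=cam('wrist');s=cam('scene')
A=lambda x,y:(120+x/2.963,110+y/2.962)
B=lambda x,y:(390+x/8,205+y/7.06)
# deck width from rear/front
L,eL=tri(w,A(42,37),s,B(47,398)); Rr,eR=tri(w,A(446,60),s,B(468,545)); print('frontL(world -y in img left)',L,eL,Rr,eR)
# scene right-front is -y side ; wrist left is -y side
L,eL=tri(w,A(42,37),s,B(468,545)); Rr,eR=tri(w,A(446,60),s,B(47,398)); print('front',L,eL,Rr,eR)
P=plane(w,[A(42,37),A(446,60)],.008); Q=plane(s,[B(468,545),B(47,398),B(728,195),B(348,75)],.008)
print('P',P,'\nQ',Q)
e=P[1]-P[0]; print('front dir yaw w',np.degrees(np.arctan2(e[1],e[0]))-90,np.linalg.norm(e),'mid',P.mean(0))
e=Q[1]-Q[0]; print('s',np.degrees(np.arctan2(e[1],e[0]))-90,np.linalg.norm(e),'mid',Q[:2].mean(0)); e=Q[2]-Q[0]; print('side',np.degrees(np.arctan2(e[1],e[0])),np.linalg.norm(e))
e=Q[3]-Q[1];print('side2',np.degrees(np.arctan2(e[1],e[0])),np.linalg.norm(e))
S=plane(w,[A(202,301),A(293,306)],.008); print('slot front',S,S.mean(0)); S=S.mean(0)
d=S-P.mean(0);print('axis via slot',np.degrees(np.arctan2(d[1],d[0])),np.linalg.norm(d))
# catch in scene: black slot corners near: (330,303) (425,337)
S2=plane(s,[B(330,303),B(425,337),B(460,290),B(362,262)],.008);print('slot s',S2,S2.mean(0))
# wall tips
W=plane(w,[A(62,122),A(418,146)],.019);W2=plane(w,[A(62,122),A(418,146)],.011);print('walltips',W,W.mean(0),np.linalg.norm(W[1]-W[0]),np.linalg.norm(W2[1]-W2[0]))
# plate
o=env.get_obs(); zt=o['tool_pos'][2]-.0225; print('underside z',zt)
N=plane(w,[A(455,171),A(735,177),A(433,200),A(757,205)],zt); Tm=R.from_euler('xyz',o['tool_rot'],degrees=True).as_matrix()
print('plate in tool',((N-o['tool_pos'])@Tm).round(4).tolist())
H=plane(w,A(595,224),zt+.01);print('hole in tool',(H-o['tool_pos'])@Tm)
E
```

```text
frontL(world -y in img left) [ 0.43020489 -0.268689    0.06291089] 0.07145950180121712 [ 0.47839662 -0.26634533 -0.03939736] 0.09869523331893937
front [ 0.46716716 -0.32492114  0.00398389] 0.00034148337243959887 [ 0.44883509 -0.21921052  0.00379537] 0.001310817349594626
P [[ 0.46670373 -0.32303602  0.008     ]
 [ 0.44807823 -0.21817388  0.008     ]] 
Q [[ 0.46282373 -0.32675863  0.008     ]
 [ 0.44511844 -0.22236973  0.008     ]
 [ 0.63810567 -0.29763694  0.008     ]
 [ 0.6237856  -0.19185802  0.008     ]]
front dir yaw w 10.071774691654298 0.1065034261006071 mid [ 0.45739098 -0.27060495  0.008     ]
s 9.62626701692956 0.10587973981346405 mid [ 0.45397109 -0.27456418  0.008     ]
side 9.433071107301918 0.1776846400474258
side2 9.691142501408235 0.18125373758118465
slot front [[ 0.5290471  -0.27186435  0.008     ]
 [ 0.52461787 -0.2467461   0.008     ]] [ 0.52683248 -0.25930522  0.008     ]
axis via slot 9.24233290338841 0.07035486058536736
slot s [[ 0.52560753 -0.24950017  0.008     ]
 [ 0.52859902 -0.27479101  0.008     ]
 [ 0.55247076 -0.27008483  0.008     ]
 [ 0.54685924 -0.24520974  0.008     ]] [ 0.53838414 -0.25989644  0.008     ]
walltips [[ 0.48541914 -0.31026564  0.019     ]
 [ 0.47039562 -0.21957701  0.019     ]] [ 0.47790738 -0.26492133  0.019     ] 0.09192461052299283 0.09469186230891702
underside z 0.09997152521764427
plate in tool [[-0.0265, -0.039, 0.0225], [0.0244, -0.0379, 0.0225], [-0.0307, -0.0337, 0.0225], [0.0286, -0.0328, 0.0225]]
hole in tool [[-0.00103162 -0.03128054  0.01250024]]
```

```bash
python3 -m pendant '[[-0.1,-0.02,0,0,0,0],[-0.25,-0.05,0,0,0,0.01],[-0.4,-0.08,0,0,0,0.01],[-0.55,-0.12,0.05,0,0,0.02],[-0.7,-0.15,0.1,0,0,0.028],[-0.85,-0.18,0.2,0,0,0.028],[-0.94,-0.2,0.3,0,0,0.028],[-0.94,-0.2,0.4,0,0,0.028]]'
python3 - <<'E'
from h import *
for n in ['wrist','scene']:
    w=cam(n); save(w,f'pics/{n}4.png'); o=env.get_obs();print(o['time_s'],o['tool_pos'],o['tool_rot'],o['grip_width'],o['force'])
    if n=='wrist':
        a=w['frame'][100:235,200:440,::-1]; cv2.imwrite('pics/c4.png',cv2.resize(a,(800,450),interpolation=cv2.INTER_CUBIC))
E
```

```text
time_s: 12.05
tool_pos: [0.4933, -0.264, 0.0817]
tool_rot: [-180.0, 0.0, 100.6]
force: [-0.9, 0.3, -3.1]
grip_width: 0.0433
12.1 [ 0.49263981 -0.26263661  0.0803127 ] [-1.79857955e+02 -8.44904574e-02  1.00658672e+02] 0.04328160928077209 [-0.26599603  0.30633504 -3.59409433]
12.15 [ 0.49278375 -0.26208893  0.08089519] [-1.79855877e+02 -1.08084995e-01  1.00704561e+02] 0.043090294800387605 [-0.27935926  0.28548445 -2.88501682]
```

View pics/c4.png

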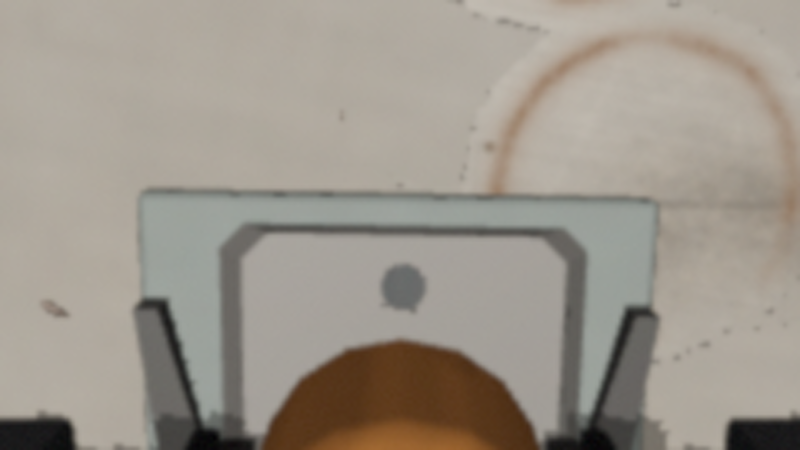

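View pics/scene4.png

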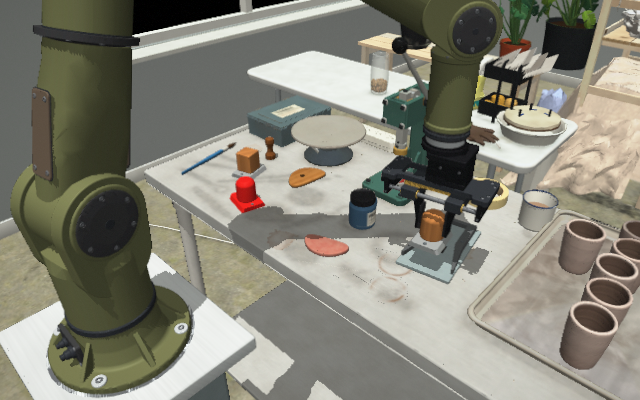

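```bash
python3 - <<'E'
from h import *
w=cam('wrist'); o=env.get_obs(); Tm=R.from_euler('xyz',o['tool_rot'],degrees=True).as_matrix(); A=lambda x,y:(200+x/3.3333,100+y/3.3333)
tl=lambda P:((P-o['tool_pos'])@Tm).round(4)
D=tl(plane(w,[A(140,190),A(655,201)],.008)); W=tl(plane(w,[A(163,302),A(632,309)],.019))
zt=o['tool_pos'][2]-.0225
N=tl(plane(w,[A(255,225),A(555,232),A(222,255),A(586,262)],zt))
print(o['time_s'],o['tool_pos'],o['tool_rot'],zt);print('deck',D.tolist(),D.mean(0));print('walls',W.tolist(),W.mean(0));print('plate',N.tolist())
E
```

```text
12.2 [ 0.49328139 -0.26210515  0.08162751] [-1.79914262e+02 -7.95951573e-02  1.00733270e+02] 0.05912750575620627
deck [[-0.0534, -0.0386, 0.0736], [0.0517, -0.0365, 0.0738]] [-0.00085 -0.03755  0.0737 ]
walls [[-0.0476, -0.0177, 0.0626], [0.0459, -0.0164, 0.0627]] [-0.00085 -0.01705  0.06265]
plate [[-0.0238, -0.0393, 0.0225], [0.0245, -0.0383, 0.0226], [-0.0292, -0.0344, 0.0225], [0.0297, -0.0334, 0.0226]]
```

```bash
python3 -m pendant '[[-0.01,0.02,0.08,0,0,0],[-0.01,0.02,0.16,0,0,0],[-0.01,0.02,0.25,0,0,0],[-0.01,0.02,0.33,0,0,0],[-0.01,0.02,0.4,0,0,0],[-0.01,0.02,0.45,0,0,0],[-0.01,0.02,0.49,0,0,0],[-0.01,0.02,0.51,0,0,0]]'
python3 - <<'E'
from h import *
for n in ['wrist','scene']:
    w=cam(n); save(w,f'pics/{n}5.png'); o=env.get_obs();print(o['time_s'],o['tool_pos'],o['tool_rot'],o['grip_width'],o['force'])
    a=w['frame'][100:235,200:440,::-1] if n=='wrist' else w['frame'][200:290,380:500,::-1]
    cv2.imwrite(f'pics/c5{n}.png',cv2.resize(a,(800,450 if n=='wrist' else 600),interpolation=cv2.INTER_CUBIC))
E
```

```text
time_s: 13.2
tool_pos: [0.4959, -0.2637, 0.0314]
tool_rot: [180.0, -0.0, 100.7]
force: [-1.0, 0.2, -3.5]
grip_width: 0.0431
13.25 [ 0.49582639 -0.26365036  0.03125526] [-1.79991802e+02 -6.21279197e-03  1.00696455e+02] 0.042973398022506396 [ 0.70332292  0.08558508 -2.38047723]
13.3 [ 0.49586734 -0.26369332  0.03146383] [-1.79998116e+02 -3.82552819e-03  1.00694965e+02] 0.04311702968756859 [-1.08147237 -0.19954846 -2.66436909]
```

View pics/c5wrist.png

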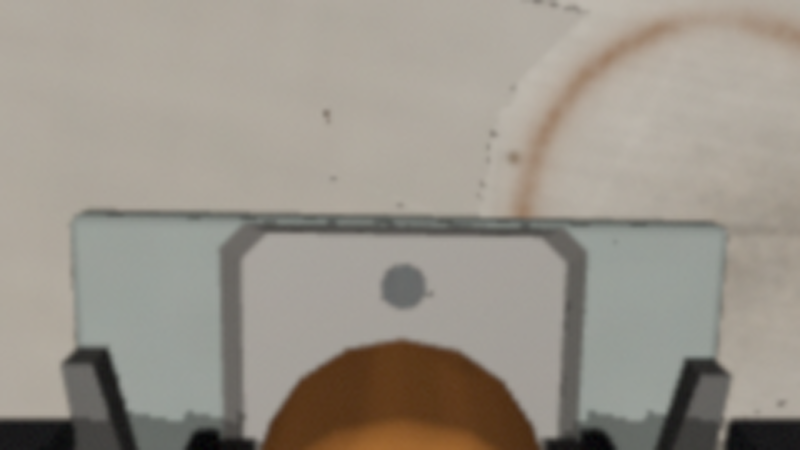

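View pics/c5scene.png

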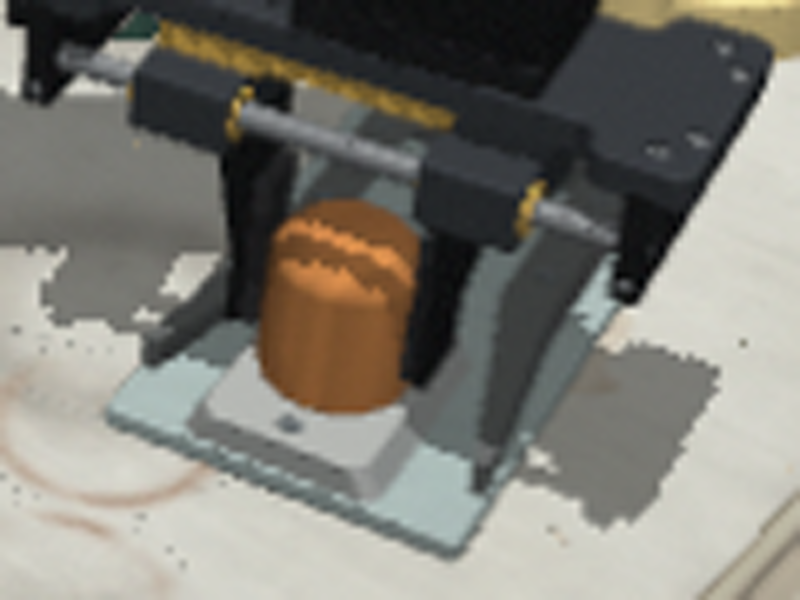

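```bash
python3 -m pendant '[[0,0,0.01,0,0,0],[0,0,0.01,0,0,0],[0,0,0.015,0,0,0],[0,0,0.015,0,0,0],[0,0,0.02,0,0,0],[0,0,0.02,0,0,0],[0,0,0.02,0,0,0],[0,0,0.02,0,0,0]]'; python3 -c "
from h import *
for i in range(3): cam('wrist'); print(env.get_obs()['force'],env.get_obs()['tool_pos'])"
```

```text
time_s: 14.3
tool_pos: [0.4962, -0.2638, 0.0307]
tool_rot: [180.0, -0.0, 100.7]
force: [-2.9, 1.4, 8.8]
grip_width: 0.0434
[-2.78999723  2.36283437  8.36734525] [ 0.49620654 -0.26382854  0.03069131]
[-2.76874747  1.35667079  9.52752023] [ 0.496207   -0.26382739  0.03069039]
[-3.38000126  1.82363549  8.65649919] [ 0.49620187 -0.26382692  0.03069259]
```

The plate is down on the deck, with about 11 N of press. I'll ease off slightly and slide it along the shoe axis.

```bash
python3 -m pendant '[[0,0.05,-0.008,0,0,0],[-0.002,0.12,-0.008,0,0,0],[-0.004,0.2,-0.008,0,0,0],[-0.006,0.3,-0.008,0,0,0],[-0.008,0.4,-0.008,0,0,0],[-0.01,0.5,-0.008,0,0,0],[-0.012,0.58,-0.008,0,0,0],[-0.012,0.6,-0.008,0,0,0]]'
python3 - <<'E'
from h import *
for n in ['wrist','scene']:
    w=cam(n); save(w,f'pics/{n}6.png'); o=env.get_obs();print(o['time_s'],o['tool_pos'],o['tool_rot'],o['grip_width'],o['force'])
    a=w['frame'][90:240,180:460,::-1] if n=='wrist' else w['frame'][200:290,380:500,::-1]
    cv2.imwrite(f'pics/c6{n}.png',cv2.resize(a,(800,429 if n=='wrist' else 600),interpolation=cv2.INTER_CUBIC))
E
```

```text
time_s: 15.45
tool_pos: [0.5541, -0.2551, 0.0308]
tool_rot: [-179.9, 0.1, 100.7]
force: [-5.5, -0.2, 5.7]
grip_width: 0.0434
15.5 [ 0.55409216 -0.25516057  0.03077097] [-1.79879924e+02  5.03941538e-02  1.00662014e+02] 0.043142294478703096 [-4.17733696 -0.7895607   5.74384406]
15.55 [ 0.55408724 -0.25513699  0.03076897] [-1.79899575e+02  4.85918520e-02  1.00655798e+02] 0.04335296491586213 [-4.94569698 -1.26989673  4.28287306]
```

View pics/c6wrist.png

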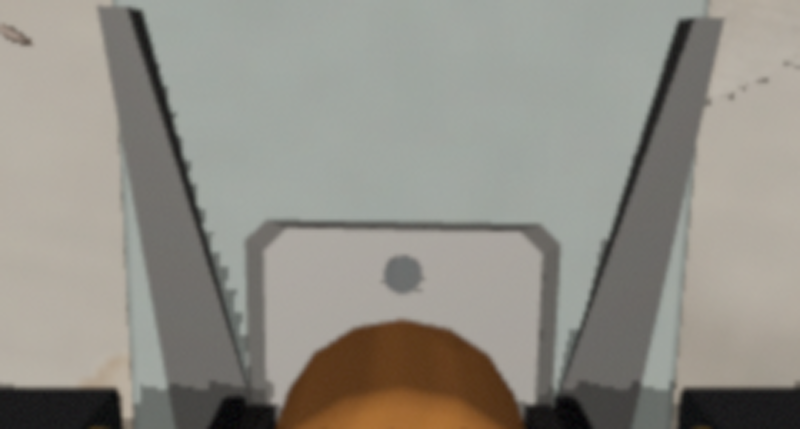

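View pics/c6scene.png

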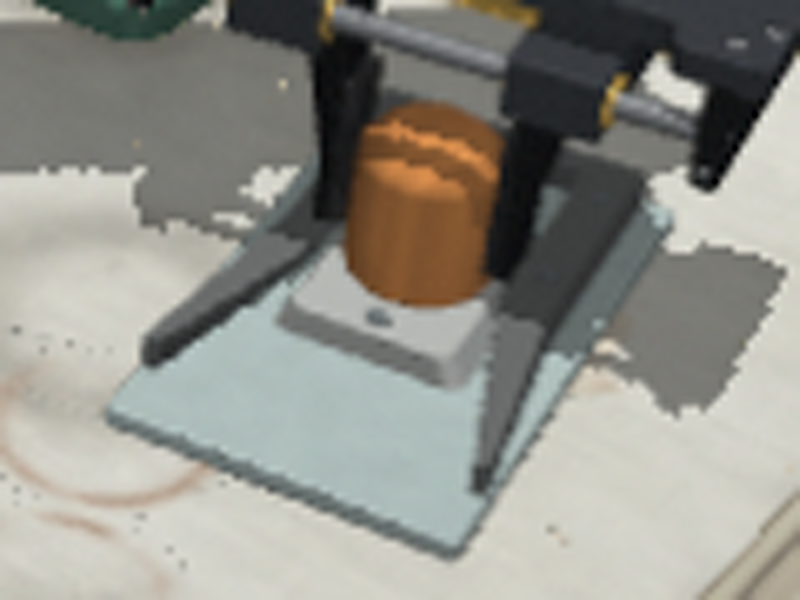

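The plate is centred between the rails and square to them. I'll push the last stretch home.

```bash
python3 -m pendant '[[0,0.04,0,0,0,0],[-0.001,0.09,0,0,0,0],[-0.002,0.14,0,0,0,0],[-0.003,0.19,0,0,0,0],[-0.004,0.24,0,0,0,0],[-0.005,0.28,0,0,0,0],[-0.006,0.31,0,0,0,0],[-0.007,0.34,0,0,0,0]]'
python3 - <<'E'
from h import *
for n in ['wrist','scene']:
    w=cam(n); save(w,f'pics/{n}7.png'); o=env.get_obs();print(o['time_s'],o['tool_pos'],o['tool_rot'],o['grip_width'],o['force'])
    a=w['frame'][90:240,180:460,::-1] if n=='wrist' else w['frame'][200:290,380:500,::-1]
    cv2.imwrite(f'pics/c7{n}.png',cv2.resize(a,(800,429 if n=='wrist' else 600),interpolation=cv2.INTER_CUBIC))
E
```

```text
time_s: 16.55
tool_pos: [0.5867, -0.2501, 0.031]
tool_rot: [-179.8, 0.0, 100.6]
force: [-1.4, -0.8, -1.6]
grip_width: 0.0429
16.6 [ 0.58787655 -0.24967647  0.030763  ] [-1.79926895e+02  7.17220475e-02  1.00636427e+02] 0.04272881227064074 [-3.64705304 -1.3435564   5.66886067]
16.65 [ 0.58791879 -0.24964489  0.03077379] [-1.79938553e+02  7.78310521e-02  1.00652681e+02] 0.04313734038238037 [-4.44584479 -2.38639892  4.27685993]
```

View pics/c7wrist.png

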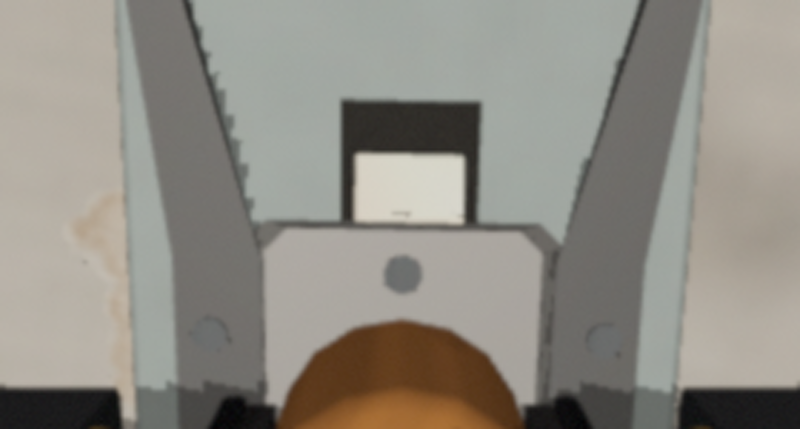

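View pics/c7scene.png

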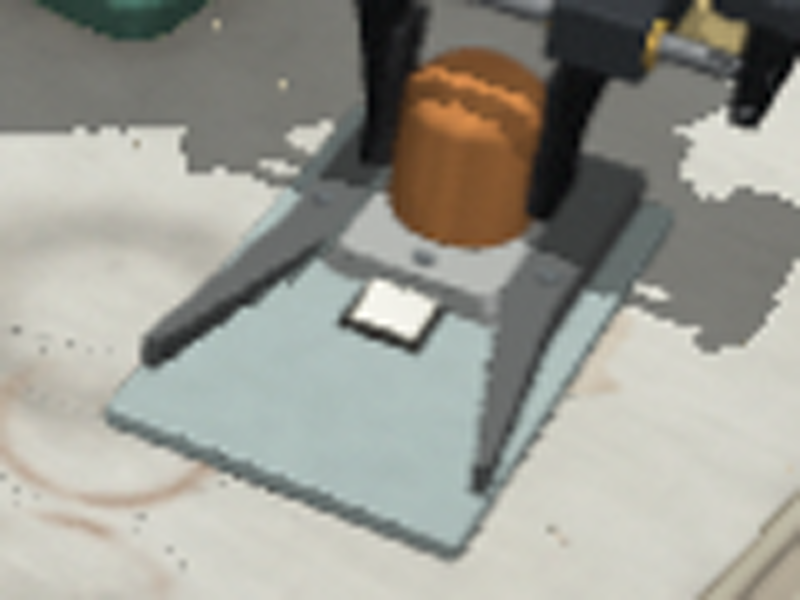

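The catch's white top still meets the plate's edge, so it looks depressed, and the push force is only friction. I'll push a few more millimetres until the stop is felt.

```bash
python3 -m pendant '[[0,0.01,0,0,0,0],[0,0.02,0,0,0,0],[0,0.03,0,0,0,0],[-0.001,0.04,0,0,0,0],[-0.001,0.045,0,0,0,0],[-0.001,0.05,0,0,0,0],[-0.001,0.05,0,0,0,0],[-0.001,0.05,0,0,0,0]]'
python3 - <<'E'
from h import *
for n in ['wrist','scene']:
    w=cam(n); save(w,f'pics/{n}8.png'); o=env.get_obs();print(o['time_s'],o['tool_pos'],o['tool_rot'],o['grip_width'],o['force'])
    a=w['frame'][90:240,180:460,::-1] if n=='wrist' else w['frame'][200:290,380:500,::-1]
    cv2.imwrite(f'pics/c8{n}.png',cv2.resize(a,(800,429 if n=='wrist' else 600),interpolation=cv2.INTER_CUBIC))
E
```

```text
time_s: 17.65
tool_pos: [0.5892, -0.2493, 0.0307]
tool_rot: [-179.6, -0.1, 100.6]
force: [-13.2, -1.2, 12.0]
grip_width: 0.0432
17.7 [ 0.58917458 -0.24927638  0.03071995] [-1.79595477e+02 -7.63405074e-02  1.00579020e+02] 0.043288045105360204 [-12.51102792  -0.78317235  12.08717893]
17.75 [ 0.58922888 -0.24928553  0.0307506 ] [-1.79601010e+02 -7.31090813e-02  1.00581600e+02] 0.04337648886467248 [-11.43171154  -0.97964212  11.80020835]
```

View pics/c8wrist.png

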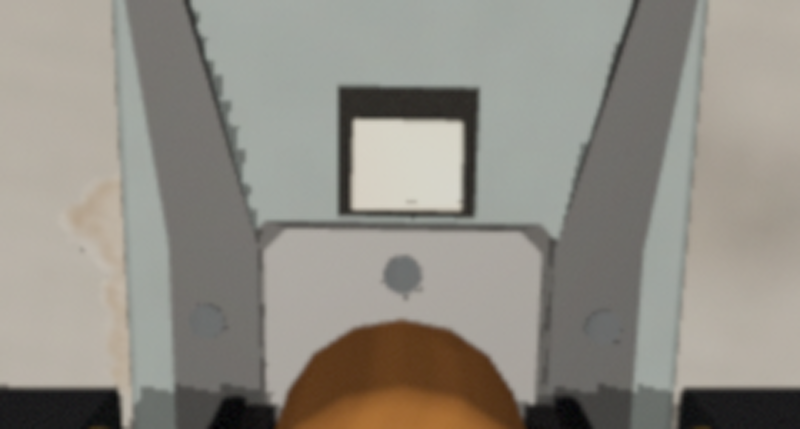

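View pics/c8scene.png

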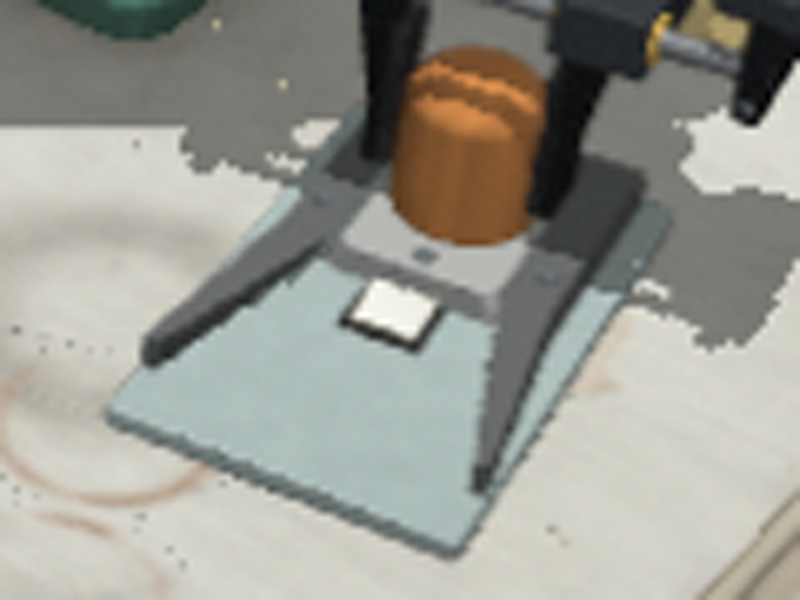

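The catch has sprung up: the white wedge is now clear of the plate with deck showing between them, and the stop is felt at −13 N. I'll ease off the load, then release and retreat.

```bash
python3 -m pendant '[[0,-0.01,0,0,0,0],[0,-0.02,-0.004,0,0,0],[0,-0.025,-0.006,0,0,0],[0,-0.025,-0.006,0,0,0],[0,-0.025,-0.006,0,0,0],[0,-0.025,-0.006,0,0,0],[0,-0.025,-0.006,0,0,0],[0,-0.025,-0.006,0,0,0]]'; python3 -m pendant '[[0,0,0,0,0,0],[0,0,0,0,0,0],[0,0,0,0,0,0],[0,0,0,0,0,0],[0,0,0,0,0,0],[0,0,0,0,0,0],[0,0,0,0,0,0],[0,0,0,0,0,0]]' 80;  python3 -m pendant '[[0,0,-0.05,0,0,0],[0,0,-0.15,0,0,0],[0,0,-0.3,0,0,0],[0,0,-0.45,0,0,0],[0,0,-0.6,0,0,0],[0,0,-0.75,0,0,0],[0,0,-0.9,0,0,0],[0,0,-1,0,0,0]]'
python3 - <<'E'
from h import *
for n in ['wrist','scene']:
    w=cam(n); save(w,f'pics/{n}9.png'); o=env.get_obs();print(o['time_s'],o['tool_pos'],o['tool_rot'],o['grip_width'],o['force'])
    a=w['frame'][90:240,180:460,::-1] if n=='wrist' else w['frame'][200:290,380:500,::-1]
    cv2.imwrite(f'pics/c9{n}.png',cv2.resize(a,(800,429 if n=='wrist' else 600),interpolation=cv2.INTER_CUBIC))
E
```

```text
time_s: 18.75
tool_pos: [0.5892, -0.2492, 0.0308]
tool_rot: [-179.8, 0.0, 100.6]
force: [-5.4, -2.7, 3.8]
grip_width: 0.0429
time_s: 19.75
tool_pos: [0.5911, -0.2477, 0.031]
tool_rot: [180.0, -0.0, 100.7]
force: [0.2, -0.6, -0.2]
grip_width: 0.08
time_s: 20.75
tool_pos: [0.5914, -0.2479, 0.1322]
tool_rot: [179.9, 0.0, 100.7]
force: [0.5, 0.5, -0.3]
grip_width: 0.0799
20.8 [ 0.59194503 -0.24817418  0.13329321] [1.79864205e+02 5.98271298e-02 1.00693889e+02] 0.08033801169508478 [ 0.81988258 -0.64752206  0.3134883 ]
20.85 [ 0.59182335 -0.24811965  0.13241698] [1.79881754e+02 5.49947681e-02 1.00698429e+02] 0.07977517690165371 [ 1.03384337 -0.16840933  0.39645684]
```

View pics/c9wrist.png

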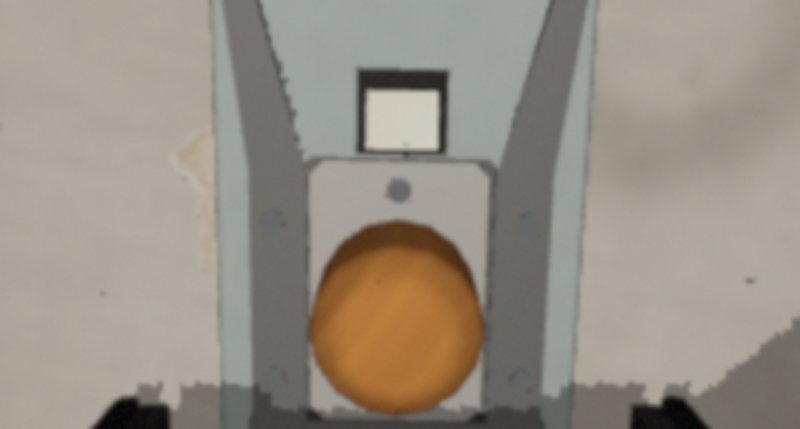

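View pics/c9scene.png

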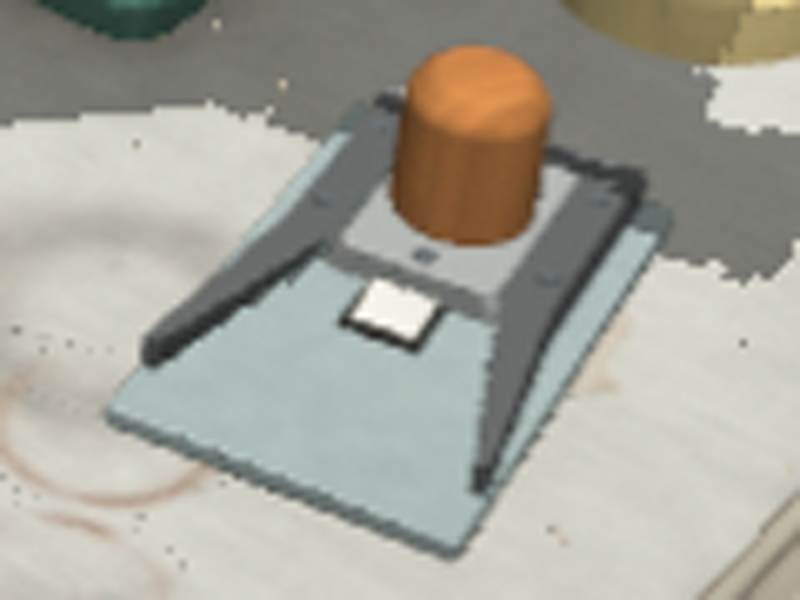

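```bash
python3 - <<'E'
from h import *
w=cam('wrist'); o=env.get_obs(); A=lambda x,y:(180+x/2.857,90+y/2.86)
P=plane(w,[A(400,158),A(403,153),A(403,70)],.008); print(P, np.linalg.norm(np.diff(P,axis=0),axis=1))
ax=np.array([np.cos(np.radians(9.6)),np.sin(np.radians(9.6))])
print('plate rear from front edge',(P[0,:2]-[.4574,-.2706])@ax-.132)
# catch: white rear edge corners, triangulate height with scene
c=cam('scene'); B=lambda x,y:(380+x*.15,200+y*.15)
print('catch top rear +y corner / -y', tri(w,A(438,150),c,B(370,276)),tri(w,A(364,150),c,B(440,302)))
t=cam('top'); save(t,'pics/top9.png'); print(o['force'],o['joint_velocities'].round(2),o['time_s'])
E
```

```text
[[ 0.5515411  -0.25641475  0.008     ]
 [ 0.54998163 -0.25583548  0.008     ]
 [ 0.52727296 -0.26019113  0.008     ]] [0.00166358 0.02312262]
plate rear from front edge -0.03681159189874168
catch top rear +y corner / -y (array([ 0.54693679, -0.2459054 ,  0.01004372]), np.float64(0.0007451459368031363)) (array([ 0.5512111 , -0.26709135,  0.00910531]), np.float64(0.00027999594481527696))
[ 0.62658967 -0.28964638  0.36302865] [ 0.16  0.64 -0.38  1.08 -0.16 -0.27  0.18] 20.9
```

View pics/top9.png

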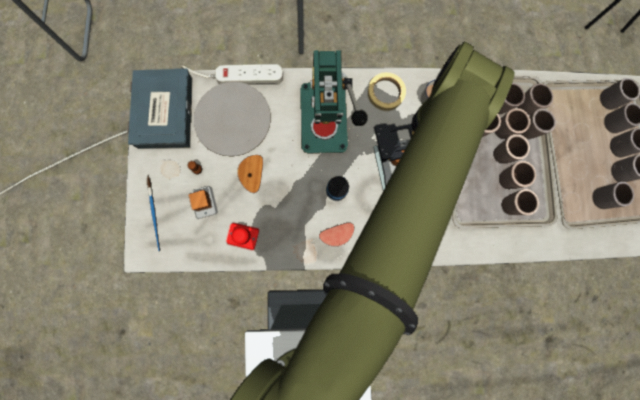

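```bash
python3 - <<'E'
import cv2,numpy as np
for f in ('scene0','scene7','scene9'):
    g=cv2.imread(f'pics/{f}.png')[240:254,429:449].astype(int).sum(2)//3; print(f,(g>190).sum(),(g<100).sum())
from h import env
print(env.sign_off())
E
```

```text
scene0 62 31
scene7 61 31
scene9 61 31
the job is handed in; nothing more can be done
None
```

The round die is home in the shoe with the catch up behind it. I let go of it, lifted clear and handed the job in at about 21 s. No verdict was reported.

I gripped the block across its long sides, lifted it over the jar and set the plate down at shoe x of about −93 mm. I then slid it along the dovetail until the end stop was felt, at about 13 N.

**Last checks:**
- **Seat:** the plate's rear edge measured about −37 mm along the shoe, so the die is about 1 mm forward of its seat. It sits centred and square between the rails.
- **Catch, wrist view:** it shows deck between plate and catch. The gap at the front of the slot is back to its unloaded share, 0.21 of the slot width; it was 0.37 while the plate was over the catch.
- **Robot:** the gripper is open and about 100 mm above the shoe, with the force reading near zero.
- **Square die:** it is at the same pixel as at the start.

**Checks that disagreed or could not help:**
- **Catch height:** a rough two-view height of the catch gave only 1–2 mm above the deck, not the expected 4.5 mm. I trusted the wrist view instead.
- **Scene camera:** its pixel counts for the catch were the same before, during and after the slide, so they could not confirm its state either way.

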